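# Roll the bar pull onto its line

### The job

With the fingertips, push the top of the round wooden bar pull sideways so that it rolls (does not just slide) across the white drawer front onto the dark pencil line and stops there, lying along the line and centred over it, with a bit of the line showing past both ends. Do not lift or carry the bar, and leave the glue bottle, the tape measure and the tin where they stand.

Things in the scene. Friction and masses are not known exactly. Their poses are not given: they have to be found in the camera images.
- panel: White melamine drawer front fixed flat on the bench between four low bench dogs, 340 (its x) x 420 (its y) x 18 mm thick. Origin at the centre of its underside, on the bench; its z is up. Its top face, on which the bar rolls, is 18 mm above the bench and level.
- line: Straight dark pencil line drawn across the panel's top face, 270 mm long and 3 mm wide, flat (nothing to feel). Origin at the line's middle on the panel's top face; the line runs along its own y axis, parallel to the panel's y; its x is across the line, z up.
- rod: Round reddish-brown wooden bar pull, a solid cylinder 30 mm in diameter and 160 mm long, about 80 g, lying loose on the panel, parallel to the line within 3 degrees, its axis 50 to 90 mm to either side of the line. Origin at its centre (15 mm above the panel's top); its y axis is the cylinder's axis; x and z turn with it as it rolls (z up at the start).
- rod_left (a point): Centre of the bar's end face at +80 mm along the bar's y axis. Fingertips pressing lightly (3 N) on the bar's top and moving sideways roll it half as far as they travel, so they run off its top after a short stroke and several strokes are needed. Pushed low at its side it may slide instead.
- rod_right (a point): Centre of the bar's end face at -80 mm along the bar's y axis. The bar stops within a millimetre or so when a slow push ends; after a fast push it rolls on.
- glue: Yellow glue bottle with a nozzle, 62 mm in diameter, 195 mm tall, standing on the bench beside the panel's +y edge. Origin at the centre of its underside. To be left alone.
- tape: Orange tape measure, 70 x 36 x 62 mm tall, standing on the bench beside the panel's -y edge. Origin at the centre of its underside. To be left alone.
- tin: Small blue round screw tin, 51 mm in diameter, 40 mm tall, standing on the panel near its +y edge. Origin at the centre of its underside. To be left alone.
There are look-alikes about, which are no part of the job. Of the things shaped like the rod, the brown one is meant.

How it is judged:
On the way:
1. the bar is rolled over by more than 70 degrees (angle between rod's own z axis and vertical above 1.22 rad), for 0.02 s.
At the end, for the whole second after the job is handed in: The bar lies still on the panel, along the line: the middle of each of its ends is within 10 mm of the line, and its centre is within 52 mm of the line's middle, so that the line shows past both ends (x of rod_left in the frame of line between -0.01 and 0.01 m and x of rod_right in the frame of line between -0.01 and 0.01 m and y of rod in the frame of line between -0.052 and 0.052 m and z of rod in the frame of line between 0.012 and 0.018 m and linear speed of rod below 0.005 m/s); the robot touches nothing.
It fails at once if the bar is lifted more than 10 mm off the panel or carried (height (world z) of rod above 0.043 m).
It fails at once if the bar falls off the panel (height (world z) of rod below 0.025 m).
It fails at once if the glue bottle is moved or tipped (distance of glue from where it was at the start of the episode above 0.015 m or angle between glue's own z axis and vertical above 0.2 rad).
It fails at once if the tape measure is moved or tipped (distance of tape from where it was at the start of the episode above 0.015 m or angle between tape's own z axis and vertical above 0.2 rad).
It fails at once if the tin is moved or tipped (distance of tin from where it was at the start of the episode above 0.015 m or angle between tin's own z axis and vertical above 0.2 rad).
It also fails if it takes over 64 s, if anything falls off the work surface, if the arm or the gripper's body presses on something with over 40 N, if the wrist force passes 120 N, or if a joint passes its speed limit or range.

### The arm

A 6-joint arm with a two-finger parallel gripper is mounted at the origin on the work surface. World frame = base frame: x ahead of the robot, y to its left, z up, the work surface at z = 0. Lengths are in m, angles in rad, forces in N, time in s.
With the tool pointing down it reaches from about 0.325 to 0.9 m from the base axis. Payload 6.1 kg.
Tool frame: the origin (TCP) lies at the very end of the fingers, on their centre line; the grasp point (between the pads) lies 19 mm behind it; z points along the fingers, y is the direction in which the jaws open and shut (so a half turn about z gives the same grasp; the last joint's range is limited). The gripper opens to 87 mm and grips with 3 to 60 N. Pads are 19 mm wide; open, the fingers measure 117 mm over their backs; the gripper's body (75 mm by 190 mm) begins 51 mm behind the grasp point.
Start: joints at [-1.433, 0.22, 1.526, -0, 1.395, -0.126], TCP at [0.163, -0.603, 0.223] pointing down, gripper open.
Joint ranges: [-2.98, 2.98], [-0.91, 2.08], [0.09, 2.57], [-1.24, 4.39], [0.2, 2.65], [-2.68, 2.68]. Speed limits (rad/s): [2.57, 2.57, 3.01, 3.14, 3.14, 3.14].

### API

Orientations are given as a unit quaternion [x, y, z, w].
In Python, from station import env, imaging gives the robot as it stands. The module is installed in compiled form; this text tells all that it offers.
- The arm moves only by the shell command python3 -m jog 'ROWS' [FORCE]. ROWS is JSON, a list of rows, each an object of numbers: "dx", "dy", "dz": the shift along the tool's x, y, z in cm; "wx", "wy", "wz": the turn, a rotation vector about the tool's x, y, z in degrees; "jaw": the finger opening in cm, from 0 to 8.7. A call has 1 to 12 rows; each row shifts and turns the commanded pose from where the row before left it, along the tool's axes as they then stand; what a row does not reach is not made up. A row lasts 1/10 s, in which the tool goes at most 50 mm and 8.59 degrees, less where a joint would pass 70% of its speed; a pose out of reach is approached as far as the arm can. A call is refused whole if a number of a shift passes 5 or a number of a turn 8.59, either way. A call with a gripper value outside its range is refused whole. The fingers move at their own pace and stop on an object; FORCE is the grip in N (left out, the last holds). Time passes only in rows, so rows that do not move let the fingers close. It gives the time, the measured TCP pose, the force and the opening at its end, in the units of the state.
- env.observe(): the state, without advancing time (a new reading comes with each control period).
- imaging.grab_frame(name): name is "scene" or "top" or "wrist"; returns (picture, depth): 420x560x3 uint8, red, green, blue; 420x560 float32, m along the optical axis (not along the pixel's ray), 0 where there is no reading.
- imaging.camera_model(name): a dict with "fx", "fy", "cx", "cy" (pixels), "k1" (the pictures are not rectified: a ray, as slopes to the right and down, at radius r is drawn at 1 + k1 r^2 times it, then the intrinsics apply), "extrinsics" (4x4, takes a point from camera to world coordinates). Camera axes: x right, y down, z forward; pixel columns grow to the right and rows downward; lengths in m; the calibration is good to about 2 mm. A picture is of the moment at which its call begins: read the wrist's pose just before it. camera_model takes no time and is no camera call; for the wrist camera it gives the pose at the moment of the call.
- env.hand_in(): hands the job in, once; it reports no verdict.
The state is a dict: "time_s": time; "joints": joint angles; "qvel": joint speeds; "tau": joint torques, N m; "tool_pos": TCP position; "eef_rot": TCP orientation; "force": force on the tool from outside, world axes, zero at the start; "wrist_torque": the same for the moment, N m; "finger_gap": opening from 0.0 (shut) to 1.0 (fully open).
Only numpy, scipy, OpenCV 4.12 (cv2) and the standard library are available. Lean on these libraries where they do the work, as an engineer would, in place of code of your own. Each camera call takes 0.05 s, during which the arm holds its last target. There are 200 camera calls.

## Working session

There is one attempt and no reset: what is moved stays moved. The work goes in short steps, Python scripts to look and compute and a shell command to move; the robot and the scene stay as the last step left them, time stands still between calls to the robot, and variables do not carry over. Pictures are saved under pics/ and viewed, about 8 in all and at most 12, crops included, and the job is handed in when it is done.

```bash
mkdir -p pics; cat > h.py <<'E'
import numpy as np, cv2
from station import env, imaging
def snap(cam,fn):
    m=imaging.camera_model(cam); p,d=imaging.grab_frame(cam)
    cv2.imwrite('pics/'+fn+'.png',p[:,:,::-1]); np.savez('pics/'+fn+'.npz',d=d,p=p,E=np.array(m['extrinsics']),k=[m[q] for q in('fx','fy','cx','cy','k1')])
def world(fn,u,v,z):
    "intersect pixel ray with plane z"
    f=np.load('pics/'+fn+'.npz'); fx,fy,cx,cy,k1=f['k']; E=f['E']
    a=np.array([(u-cx)/fx,(v-cy)/fy]); s=a.copy()
    for _ in range(20): s=a/(1+k1*(s@s))
    r=E[:3,:3]@np.array([s[0],s[1],1]); o=E[:3,3]
    return o+r*(z-o[2])/r[2]
def state():
    s=env.observe(); print({k:np.round(s[k],4).tolist() for k in('time_s','tool_pos','eef_rot','force','finger_gap','joints')})
E
python3 - <<'E'
from h import *
snap('top','top0'); snap('scene','sc0'); state()
E
```

```text
{'time_s': 0.1, 'tool_pos': [0.1629, -0.6028, 0.2215], 'eef_rot': [0.9913, 0.1315, 0.0, -0.0009], 'force': [0.1497, 0.1787, -0.8224], 'finger_gap': 0.9972, 'joints': [-1.4331, 0.2211, 1.5275, 0.0, 1.3947, -0.1261]}
```

View pics/top0.png

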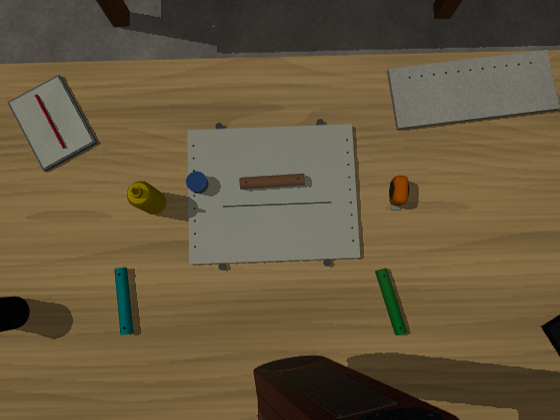

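View pics/sc0.png

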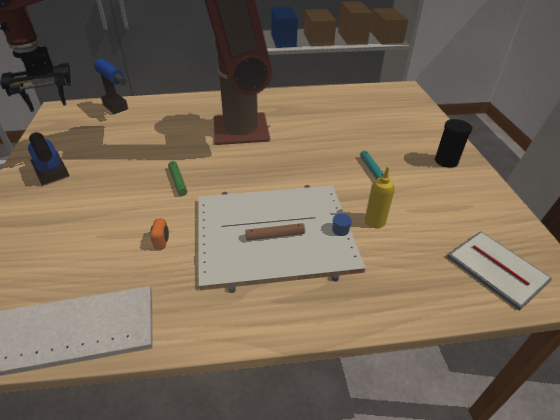

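The top view shows the brown bar at about (240,183)–(304,179) and the line at (223,206)–(331,203). The look-alikes are the teal bar at (123,300), the green bar at (391,301) and a red pencil at (50,120). The brown bar on the white panel fits the description. I'll confirm it in an enlarged crop.

```bash
python3 - <<'E'
from h import *
im=cv2.imread('pics/top0.png')[150:225,180:345]
cv2.imwrite('pics/c0.png',cv2.resize(im,None,fx=4.8,fy=4.8,interpolation=cv2.INTER_CUBIC))
for n,u,v,z in [('L+',223,206.3,.018),('L-',331,202.8,.018),('R+',240,183,.033),('R-',304,179,.033),('tin',197,182,.058)]: print(n,world('top0',u,v,z).round(4))
E
```

```text
L+ [0.5472 0.1778 0.018 ]
L- [ 0.5493 -0.0917  0.018 ]
R+ [0.6022 0.1335 0.033 ]
R- [ 0.6084 -0.0253  0.033 ]
tin [0.6024 0.2359 0.058 ]
```

View pics/c0.png

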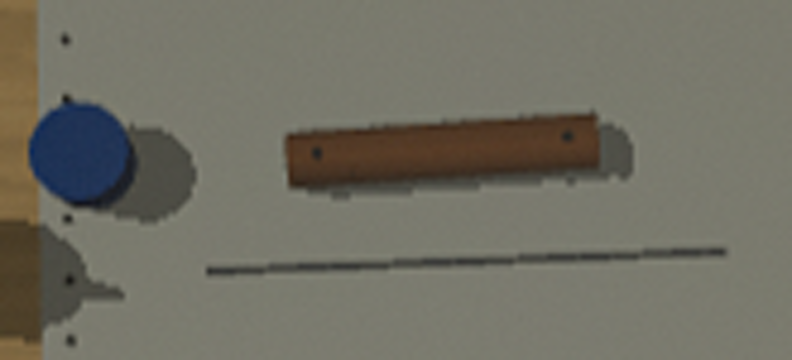

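The crop shows the brown bar at crop (287–598, 115–187), which is full-image (240–304, 174–189), with the line below it and the tin at its left. It's round, brown and on the panel, so it's the one meant. It has to roll about 57 mm in −x. I'll use the open fingers, spread along the bar, on its top.

```bash
python3 -m jog '[{"dz":-4,"wz":6.45},{"dz":-4,"wz":6.45},{"dx":2.7,"dy":-3.6},{"dx":2.7,"dy":-3.6},{"dx":2.7,"dy":-3.6},{"dx":2.7,"dy":-3.6},{"dx":2.7,"dy":-3.6},{"dx":2.7,"dy":-3.6},{"dx":2.7,"dy":-3.6},{"dx":2.7,"dy":-3.6},{"dx":2.7,"dy":-3.6},{"dx":2.7,"dy":-3.6}]'
python3 -m jog '[{"dx":2.7,"dy":-3.6},{"dx":2.7,"dy":-3.6},{"dx":2.7,"dy":-3.6},{"dx":2.7,"dy":-3.6},{"dx":2.5,"dy":-3.4},{"dx":2.5,"dy":-3.4},{"dx":2,"dy":-3},{},{}]'
python3 - <<'E'
from h import *
state(); snap('wrist','w0')
E
```

```text
{'time_s': 0.1, 'tool_pos': [0.1629, -0.6028, 0.2215], 'eef_rot': [0.9913, 0.1315, 0.0, -0.0009], 'force': [0.1497, 0.1787, -0.8224], 'finger_gap': 0.9972, 'joints': [-1.4331, 0.2211, 1.5275, 0.0, 1.3947, -0.1261]}invalid input
invalid input
```

View pics/w0.png

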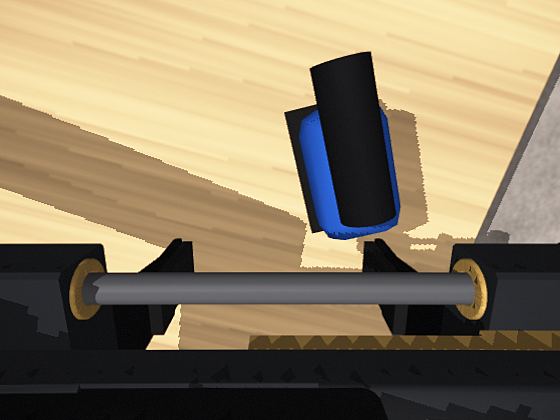

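The wrist view shows a blue tool on the bench near the start, so the arm hasn't moved. The jog was refused, so I'll try rows that give every key.

```bash
python3 -m jog '[{"dx":0,"dy":0,"dz":-4,"wx":0,"wy":0,"wz":6.45,"jaw":8.7}]'; python3 -m jog '[{"dx":0,"dy":0,"dz":-4,"wx":0,"wy":0,"wz":6.45,"jaw":8.7}]' 10;
```

```text
time_s: 0.25
tool_pos: [0.1624, -0.5995, 0.2554]
eef_rot: [0.997, 0.075, -0.0, -0.007]
force: [0.1, -0.5, 0.1]
finger_gap: 1.0
time_s: 0.35
tool_pos: [0.1628, -0.6021, 0.3011]
eef_rot: [1.0, 0.017, -0.0, -0.003]
force: [0.4, -0.7, 0.1]
finger_gap: 0.996
```

All seven keys are needed in each row.

```bash
python3 -m jog '[{"dx":2.7,"dy":-3.6,"dz":0,"wx":0,"wy":0,"wz":0,"jaw":8.7},{"dx":2.7,"dy":-3.6,"dz":0,"wx":0,"wy":0,"wz":0,"jaw":8.7},{"dx":2.7,"dy":-3.6,"dz":0,"wx":0,"wy":0,"wz":0,"jaw":8.7},{"dx":2.7,"dy":-3.6,"dz":0,"wx":0,"wy":0,"wz":0,"jaw":8.7},{"dx":2.7,"dy":-3.6,"dz":0,"wx":0,"wy":0,"wz":0,"jaw":8.7},{"dx":2.7,"dy":-3.6,"dz":0,"wx":0,"wy":0,"wz":0,"jaw":8.7},{"dx":2.7,"dy":-3.6,"dz":0,"wx":0,"wy":0,"wz":0,"jaw":8.7},{"dx":2.7,"dy":-3.6,"dz":0,"wx":0,"wy":0,"wz":0,"jaw":8.7},{"dx":2.7,"dy":-3.6,"dz":0,"wx":0,"wy":0,"wz":0,"jaw":8.7},{"dx":2.7,"dy":-3.6,"dz":0,"wx":0,"wy":0,"wz":0,"jaw":8.7},{"dx":0,"dy":0,"dz":0,"wx":0,"wy":0,"wz":0,"jaw":8.7},{"dx":0,"dy":0,"dz":0,"wx":0,"wy":0,"wz":0,"jaw":8.7}]'
```

```text
time_s: 1.55
tool_pos: [0.4191, -0.2323, 0.3023]
eef_rot: [1.0, 0.021, -0.0, 0.0]
force: [0.7, -0.2, -0.7]
finger_gap: 0.997
```

```bash
python3 -m jog '[{"dx":2.4,"dy":-3.5,"dz":1.5,"wx":0,"wy":0,"wz":0,"jaw":8.7},{"dx":2.4,"dy":-3.5,"dz":1.5,"wx":0,"wy":0,"wz":0,"jaw":8.7},{"dx":2.4,"dy":-3.5,"dz":1.5,"wx":0,"wy":0,"wz":0,"jaw":8.7},{"dx":2.4,"dy":-3.5,"dz":1.5,"wx":0,"wy":0,"wz":0,"jaw":8.7},{"dx":2.4,"dy":-3.5,"dz":1.5,"wx":0,"wy":0,"wz":0,"jaw":8.7},{"dx":2.4,"dy":-3.5,"dz":1.5,"wx":0,"wy":0,"wz":0,"jaw":8.7},{"dx":2.4,"dy":-3.5,"dz":1.5,"wx":0,"wy":0,"wz":0,"jaw":8.7},{"dx":2.4,"dy":-3.4,"dz":1.5,"wx":0,"wy":0,"wz":0,"jaw":8.7},{"dx":0,"dy":0,"dz":0,"wx":0,"wy":0,"wz":0,"jaw":8.7},{"dx":0,"dy":0,"dz":0,"wx":0,"wy":0,"wz":0,"jaw":8.7}]'
python3 - <<'E'
from h import *
snap('wrist','w1'); print(np.load('pics/w1.npz')['E'].round(3))
E
```

```text
time_s: 2.55
tool_pos: [0.5996, 0.052, 0.1812]
eef_rot: [1.0, 0.019, -0.001, 0.0]
force: [0.4, -0.2, -0.5]
finger_gap: 1.0
[[ 0.039 -0.964 -0.264  0.671]
 [-0.999 -0.038 -0.009  0.055]
 [-0.001  0.264 -0.965  0.343]
 [ 0.     0.     0.     1.   ]]
```

View pics/w1.png

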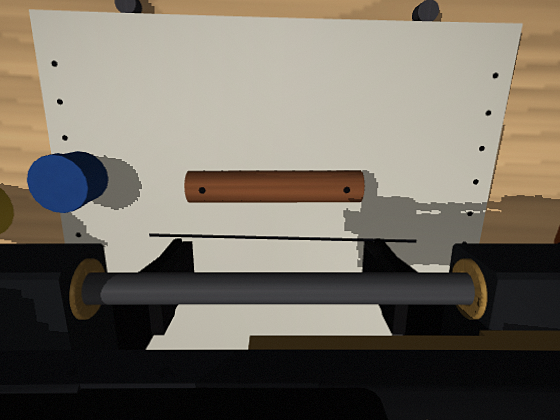

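The wrist view shows the bar at (186–364, 170–202) and the line at (150,235)–(415,241), with the bar square to the gripper.

```bash
cat >> h.py <<'E'
def meas(fn,rod,line):
    "rod: pixels of [left-end upper, left-end lower, right-end upper, right-end lower]; line: 2 pixels (left, right). prints axis pts relative to line"
    W=lambda q,z: world(fn,q[0],q[1],z)
    a=(W(rod[0],.033)+W(rod[1],.033))/2; b=(W(rod[2],.033)+W(rod[3],.033))/2
    l,r=W(line[0],.018),W(line[1],.018); t=(l-r)[:2]/np.linalg.norm((l-r)[:2]); n=np.array([t[1],-t[0]])
    print('rod L',a.round(4),'R',b.round(4),'line',l.round(4),r.round(4),'len',np.linalg.norm(a-b).round(4),np.linalg.norm(l-r).round(4))
    for p in(a,b): print('x off mm',((p-r)[:2]@n*1e3).round(1))
    print('y off mm',(((a+b)/2-(l+r)/2)[:2]@t*1e3).round(1))
E
python3 - <<'E'
from h import *
meas('w1',[(186,170),(186,202),(364,170),(364,202)],[(150,235),(415,241)])
E
```

```text
rod L [0.6024 0.1374 0.033 ] R [ 0.6088 -0.0275  0.033 ] line [0.5472 0.1793 0.018 ] [ 0.5513 -0.089   0.018 ] len 0.165 0.2683
x off mm 54.5
x off mm 58.4
y off mm 9.0
```

```bash
python3 -m jog '[{"dx":1.3,"dy":-0.3,"dz":3,"wx":0,"wy":0,"wz":0,"jaw":8.7},{"dx":0,"dy":0,"dz":3,"wx":0,"wy":0,"wz":0,"jaw":8.7},{"dx":0,"dy":0,"dz":3,"wx":0,"wy":0,"wz":0,"jaw":8.7},{"dx":0,"dy":0,"dz":2,"wx":0,"wy":0,"wz":0,"jaw":8.7},{"dx":0,"dy":0,"dz":1,"wx":0,"wy":0,"wz":0,"jaw":8.7},{"dx":0,"dy":0,"dz":0.5,"wx":0,"wy":0,"wz":0,"jaw":8.7},{"dx":0,"dy":0,"dz":0,"wx":0,"wy":0,"wz":0,"jaw":8.7},{"dx":0,"dy":0,"dz":0,"wx":0,"wy":0,"wz":0,"jaw":8.7},{"dx":0,"dy":0,"dz":0,"wx":0,"wy":0,"wz":0,"jaw":8.7}]'
python3 -m jog '[{"dx":0,"dy":0,"dz":0.3,"wx":0,"wy":0,"wz":0,"jaw":8.7},{"dx":0,"dy":0,"dz":0,"wx":0,"wy":0,"wz":0,"jaw":8.7},{"dx":0,"dy":0,"dz":0,"wx":0,"wy":0,"wz":0,"jaw":8.7}]'
python3 -m jog '[{"dx":0,"dy":0,"dz":0.1,"wx":0,"wy":0,"wz":0,"jaw":8.7},{"dx":0,"dy":0,"dz":0,"wx":0,"wy":0,"wz":0,"jaw":8.7},{"dx":0,"dy":0,"dz":0,"wx":0,"wy":0,"wz":0,"jaw":8.7}]'
```

```text
time_s: 3.5
tool_pos: [0.6139, 0.0564, 0.0592]
eef_rot: [1.0, 0.019, 0.001, 0.0]
force: [0.3, 0.0, -0.3]
finger_gap: 1.003
time_s: 3.8
tool_pos: [0.6127, 0.0566, 0.0545]
eef_rot: [1.0, 0.019, -0.0, -0.0]
force: [-1.3, 0.4, 0.1]
finger_gap: 0.997
time_s: 4.1
tool_pos: [0.6128, 0.0565, 0.0534]
eef_rot: [1.0, 0.019, -0.0, -0.0]
force: [0.3, -0.8, 0.6]
finger_gap: 1.001
```

```bash
for i in 1; do python3 -m jog '[{"dx":0,"dy":0,"dz":0.3,"wx":0,"wy":0,"wz":0,"jaw":8.7},{"dx":0,"dy":0,"dz":0,"wx":0,"wy":0,"wz":0,"jaw":8.7},{"dx":0,"dy":0,"dz":0,"wx":0,"wy":0,"wz":0,"jaw":8.7}]'; done
python3 -m jog '[{"dx":0,"dy":0,"dz":0.1,"wx":0,"wy":0,"wz":0,"jaw":8.7},{"dx":0,"dy":0,"dz":0,"wx":0,"wy":0,"wz":0,"jaw":8.7},{"dx":0,"dy":0,"dz":0,"wx":0,"wy":0,"wz":0,"jaw":8.7}]'
python3 -m jog '[{"dx":0,"dy":0,"dz":0.1,"wx":0,"wy":0,"wz":0,"jaw":8.7},{"dx":0,"dy":0,"dz":0,"wx":0,"wy":0,"wz":0,"jaw":8.7},{"dx":0,"dy":0,"dz":0,"wx":0,"wy":0,"wz":0,"jaw":8.7}]'
```

```text
time_s: 4.4
tool_pos: [0.6126, 0.0565, 0.0503]
eef_rot: [1.0, 0.019, -0.0, -0.0]
force: [0.6, -0.9, -0.8]
finger_gap: 1.0
time_s: 4.7
tool_pos: [0.6128, 0.0565, 0.0496]
eef_rot: [1.0, 0.019, 0.0, -0.0]
force: [0.4, 0.1, -0.5]
finger_gap: 1.002
time_s: 5.0
tool_pos: [0.6128, 0.0565, 0.0485]
eef_rot: [1.0, 0.019, -0.0, -0.0]
force: [0.0, -0.6, 0.5]
finger_gap: 1.0
```

```bash
python3 -m jog '[{"dx":0,"dy":0,"dz":0.05,"wx":0,"wy":0,"wz":0,"jaw":8.7},{"dx":0,"dy":0,"dz":0,"wx":0,"wy":0,"wz":0,"jaw":8.7},{"dx":0,"dy":0,"dz":0,"wx":0,"wy":0,"wz":0,"jaw":8.7}]'
python3 -m jog '[{"dx":0,"dy":0,"dz":0.05,"wx":0,"wy":0,"wz":0,"jaw":8.7},{"dx":0,"dy":0,"dz":0,"wx":0,"wy":0,"wz":0,"jaw":8.7},{"dx":0,"dy":0,"dz":0,"wx":0,"wy":0,"wz":0,"jaw":8.7}]'
```

```text
time_s: 5.3
tool_pos: [0.6131, 0.0565, 0.0484]
eef_rot: [1.0, 0.019, 0.0, 0.0]
force: [-0.3, 0.4, 2.4]
finger_gap: 0.998
time_s: 5.6
tool_pos: [0.6135, 0.0565, 0.0483]
eef_rot: [1.0, 0.019, 0.001, -0.0]
force: [0.2, 0.3, 6.1]
finger_gap: 0.997
```

Contact at 6 N. First stroke: 27 mm in slow steps.

```bash
python3 -m jog '[{"dx":-0.15,"dy":0,"dz":0,"wx":0,"wy":0,"wz":0,"jaw":8.7},{"dx":-0.3,"dy":0,"dz":0,"wx":0,"wy":0,"wz":0,"jaw":8.7},{"dx":-0.3,"dy":0,"dz":0,"wx":0,"wy":0,"wz":0,"jaw":8.7},{"dx":-0.3,"dy":0,"dz":0,"wx":0,"wy":0,"wz":0,"jaw":8.7},{"dx":-0.3,"dy":0,"dz":0,"wx":0,"wy":0,"wz":0,"jaw":8.7}]'
python3 -m jog '[{"dx":-0.3,"dy":0,"dz":0,"wx":0,"wy":0,"wz":0,"jaw":8.7},{"dx":-0.3,"dy":0,"dz":0,"wx":0,"wy":0,"wz":0,"jaw":8.7},{"dx":-0.3,"dy":0,"dz":0,"wx":0,"wy":0,"wz":0,"jaw":8.7},{"dx":-0.3,"dy":0,"dz":0,"wx":0,"wy":0,"wz":0,"jaw":8.7},{"dx":-0.15,"dy":0,"dz":0,"wx":0,"wy":0,"wz":0,"jaw":8.7},{"dx":0,"dy":0,"dz":0,"wx":0,"wy":0,"wz":0,"jaw":8.7},{"dx":0,"dy":0,"dz":0,"wx":0,"wy":0,"wz":0,"jaw":8.7}]'
python3 - <<'E'
from h import *
snap('wrist','w2'); snap('top','top2')
E
```

```text
time_s: 6.1
tool_pos: [0.5998, 0.056, 0.0482]
eef_rot: [1.0, 0.019, 0.001, 0.0]
force: [-0.1, -0.1, 5.7]
finger_gap: 0.998
time_s: 6.8
tool_pos: [0.5864, 0.0554, 0.0482]
eef_rot: [1.0, 0.019, 0.001, 0.0]
force: [-0.5, 0.2, 6.0]
finger_gap: 0.997
```

View pics/w2.png

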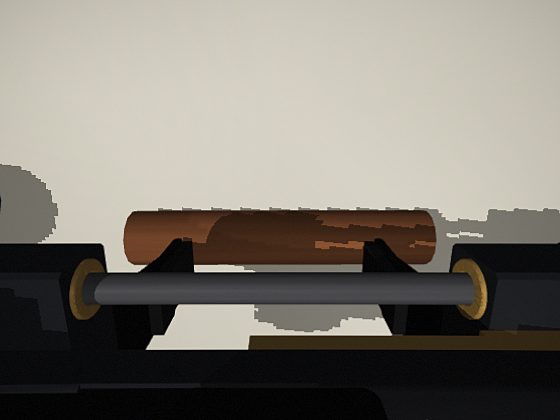

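The wrist view shows the bar at (124–435, 210–265), still square. Its two holes have turned out of sight, so it is rolling under 6 N contact. Next stroke: lift, go back 13 mm, press and push 28 mm.

```bash
python3 -m jog '[{"dx":0,"dy":0,"dz":-0.6,"wx":0,"wy":0,"wz":0,"jaw":8.7},{"dx":1.3,"dy":0,"dz":0,"wx":0,"wy":0,"wz":0,"jaw":8.7},{"dx":0,"dy":0,"dz":0,"wx":0,"wy":0,"wz":0,"jaw":8.7},{"dx":0,"dy":0,"dz":0.3,"wx":0,"wy":0,"wz":0,"jaw":8.7},{"dx":0,"dy":0,"dz":0.2,"wx":0,"wy":0,"wz":0,"jaw":8.7},{"dx":0,"dy":0,"dz":0.1,"wx":0,"wy":0,"wz":0,"jaw":8.7},{"dx":0,"dy":0,"dz":0,"wx":0,"wy":0,"wz":0,"jaw":8.7},{"dx":0,"dy":0,"dz":0,"wx":0,"wy":0,"wz":0,"jaw":8.7}]'
python3 -m jog '[{"dx":-0.2,"dy":0,"dz":0,"wx":0,"wy":0,"wz":0,"jaw":8.7},{"dx":-0.3,"dy":0,"dz":0,"wx":0,"wy":0,"wz":0,"jaw":8.7},{"dx":-0.3,"dy":0,"dz":0,"wx":0,"wy":0,"wz":0,"jaw":8.7},{"dx":-0.3,"dy":0,"dz":0,"wx":0,"wy":0,"wz":0,"jaw":8.7},{"dx":-0.3,"dy":0,"dz":0,"wx":0,"wy":0,"wz":0,"jaw":8.7},{"dx":-0.3,"dy":0,"dz":0,"wx":0,"wy":0,"wz":0,"jaw":8.7},{"dx":-0.3,"dy":0,"dz":0,"wx":0,"wy":0,"wz":0,"jaw":8.7},{"dx":-0.3,"dy":0,"dz":0,"wx":0,"wy":0,"wz":0,"jaw":8.7},{"dx":-0.3,"dy":0,"dz":0,"wx":0,"wy":0,"wz":0,"jaw":8.7},{"dx":-0.2,"dy":0,"dz":0,"wx":0,"wy":0,"wz":0,"jaw":8.7},{"dx":0,"dy":0,"dz":0,"wx":0,"wy":0,"wz":0,"jaw":8.7},{"dx":0,"dy":0,"dz":0,"wx":0,"wy":0,"wz":0,"jaw":8.7}]'
```

```text
time_s: 7.7
tool_pos: [0.5992, 0.056, 0.0483]
eef_rot: [1.0, 0.019, 0.001, -0.0]
force: [0.3, -0.4, 4.3]
finger_gap: 0.997
time_s: 8.9
tool_pos: [0.571, 0.0548, 0.0482]
eef_rot: [1.0, 0.019, 0.001, 0.0]
force: [0.2, -0.8, 5.3]
finger_gap: 0.999
```

```bash
python3 -m jog '[{"dx":0,"dy":0,"dz":-0.6,"wx":0,"wy":0,"wz":0,"jaw":8.7},{"dx":1.4,"dy":0,"dz":0,"wx":0,"wy":0,"wz":0,"jaw":8.7},{"dx":0,"dy":0,"dz":0,"wx":0,"wy":0,"wz":0,"jaw":8.7},{"dx":0,"dy":0,"dz":0.3,"wx":0,"wy":0,"wz":0,"jaw":8.7},{"dx":0,"dy":0,"dz":0.2,"wx":0,"wy":0,"wz":0,"jaw":8.7},{"dx":0,"dy":0,"dz":0.1,"wx":0,"wy":0,"wz":0,"jaw":8.7},{"dx":0,"dy":0,"dz":0,"wx":0,"wy":0,"wz":0,"jaw":8.7},{"dx":0,"dy":0,"dz":0,"wx":0,"wy":0,"wz":0,"jaw":8.7}]'
python3 -m jog '[{"dx":-0.2,"dy":0,"dz":0,"wx":0,"wy":0,"wz":0,"jaw":8.7},{"dx":-0.3,"dy":0,"dz":0,"wx":0,"wy":0,"wz":0,"jaw":8.7},{"dx":-0.3,"dy":0,"dz":0,"wx":0,"wy":0,"wz":0,"jaw":8.7},{"dx":-0.3,"dy":0,"dz":0,"wx":0,"wy":0,"wz":0,"jaw":8.7},{"dx":-0.3,"dy":0,"dz":0,"wx":0,"wy":0,"wz":0,"jaw":8.7},{"dx":-0.3,"dy":0,"dz":0,"wx":0,"wy":0,"wz":0,"jaw":8.7},{"dx":-0.3,"dy":0,"dz":0,"wx":0,"wy":0,"wz":0,"jaw":8.7},{"dx":-0.3,"dy":0,"dz":0,"wx":0,"wy":0,"wz":0,"jaw":8.7},{"dx":-0.3,"dy":0,"dz":0,"wx":0,"wy":0,"wz":0,"jaw":8.7},{"dx":-0.2,"dy":0,"dz":0,"wx":0,"wy":0,"wz":0,"jaw":8.7},{"dx":0,"dy":0,"dz":0,"wx":0,"wy":0,"wz":0,"jaw":8.7},{"dx":0,"dy":0,"dz":0,"wx":0,"wy":0,"wz":0,"jaw":8.7}]'
python3 -m jog '[{"dx":0,"dy":0,"dz":-0.6,"wx":0,"wy":0,"wz":0,"jaw":8.7},{"dx":0,"dy":0,"dz":-3,"wx":0,"wy":0,"wz":0,"jaw":8.7},{"dx":0,"dy":0,"dz":-5,"wx":0,"wy":0,"wz":0,"jaw":8.7},{"dx":0,"dy":0,"dz":-4.4,"wx":0,"wy":0,"wz":0,"jaw":8.7},{"dx":0,"dy":0,"dz":0,"wx":0,"wy":0,"wz":0,"jaw":8.7},{"dx":0,"dy":0,"dz":0,"wx":0,"wy":0,"wz":0,"jaw":8.7}]'
python3 - <<'E'
from h import *
snap('wrist','w3')
E
```

```text
time_s: 9.7
tool_pos: [0.5852, 0.0555, 0.0483]
eef_rot: [1.0, 0.019, 0.001, -0.0]
force: [-1.0, -0.0, 5.0]
finger_gap: 0.996
time_s: 10.9
tool_pos: [0.557, 0.0544, 0.0482]
eef_rot: [1.0, 0.019, 0.001, 0.0]
force: [-0.4, -0.2, 5.7]
finger_gap: 1.0
time_s: 11.5
tool_pos: [0.5573, 0.0543, 0.1789]
eef_rot: [1.0, 0.019, 0.001, 0.0]
force: [0.3, 0.3, -1.5]
finger_gap: 0.998
```

View pics/w3.png

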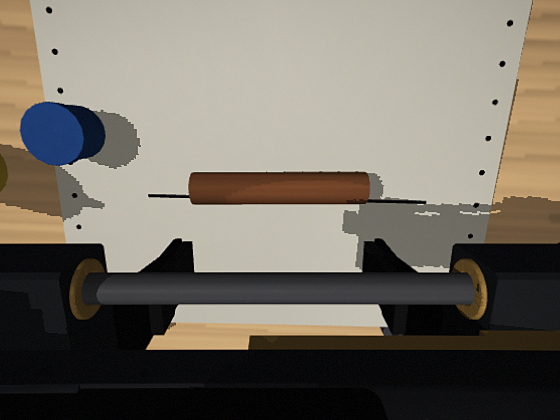

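The bar is now at (189–370, 172–204), and the line shows at (148,195) and (426,203).

```bash
python3 - <<'E'
from h import *
meas('w3',[(190,172.5),(190,204),(369,172.5),(369,204)],[(148,195),(426,203)])
E
```

```text
rod L [0.5593 0.1356 0.033 ] R [ 0.5657 -0.0293  0.033 ] line [0.5478 0.1803 0.018 ] [ 0.5504 -0.0905  0.018 ] len 0.165 0.2708
x off mm 11.0
x off mm 15.9
y off mm 8.1
```

13.5 mm of rolling remains, which is a 27 mm fingertip stroke.

```bash
python3 -m jog '[{"dx":1.2,"dy":0,"dz":3,"wx":0,"wy":0,"wz":0,"jaw":8.7},{"dx":0,"dy":0,"dz":4,"wx":0,"wy":0,"wz":0,"jaw":8.7},{"dx":0,"dy":0,"dz":3,"wx":0,"wy":0,"wz":0,"jaw":8.7},{"dx":0,"dy":0,"dz":1.5,"wx":0,"wy":0,"wz":0,"jaw":8.7},{"dx":0,"dy":0,"dz":0.7,"wx":0,"wy":0,"wz":0,"jaw":8.7},{"dx":0,"dy":0,"dz":0.3,"wx":0,"wy":0,"wz":0,"jaw":8.7},{"dx":0,"dy":0,"dz":0,"wx":0,"wy":0,"wz":0,"jaw":8.7},{"dx":0,"dy":0,"dz":0,"wx":0,"wy":0,"wz":0,"jaw":8.7},{"dx":0,"dy":0,"dz":0.3,"wx":0,"wy":0,"wz":0,"jaw":8.7},{"dx":0,"dy":0,"dz":0.2,"wx":0,"wy":0,"wz":0,"jaw":8.7},{"dx":0,"dy":0,"dz":0,"wx":0,"wy":0,"wz":0,"jaw":8.7},{"dx":0,"dy":0,"dz":0,"wx":0,"wy":0,"wz":0,"jaw":8.7}]'
python3 -m jog '[{"dx":-0.15,"dy":0,"dz":0,"wx":0,"wy":0,"wz":0,"jaw":8.7},{"dx":-0.3,"dy":0,"dz":0,"wx":0,"wy":0,"wz":0,"jaw":8.7},{"dx":-0.3,"dy":0,"dz":0,"wx":0,"wy":0,"wz":0,"jaw":8.7},{"dx":-0.3,"dy":0,"dz":0,"wx":0,"wy":0,"wz":0,"jaw":8.7},{"dx":-0.3,"dy":0,"dz":0,"wx":0,"wy":0,"wz":0,"jaw":8.7},{"dx":-0.3,"dy":0,"dz":0,"wx":0,"wy":0,"wz":0,"jaw":8.7},{"dx":-0.3,"dy":0,"dz":0,"wx":0,"wy":0,"wz":0,"jaw":8.7},{"dx":-0.3,"dy":0,"dz":0,"wx":0,"wy":0,"wz":0,"jaw":8.7},{"dx":-0.3,"dy":0,"dz":0,"wx":0,"wy":0,"wz":0,"jaw":8.7},{"dx":-0.15,"dy":0,"dz":0,"wx":0,"wy":0,"wz":0,"jaw":8.7},{"dx":0,"dy":0,"dz":0,"wx":0,"wy":0,"wz":0,"jaw":8.7},{"dx":0,"dy":0,"dz":0,"wx":0,"wy":0,"wz":0,"jaw":8.7}]'
python3 -m jog '[{"dx":0,"dy":0,"dz":-0.6,"wx":0,"wy":0,"wz":0,"jaw":8.7},{"dx":0,"dy":0,"dz":-3,"wx":0,"wy":0,"wz":0,"jaw":8.7},{"dx":0,"dy":0,"dz":-5,"wx":0,"wy":0,"wz":0,"jaw":8.7},{"dx":0,"dy":0,"dz":-4.4,"wx":0,"wy":0,"wz":0,"jaw":8.7},{"dx":1.5,"dy":0,"dz":0,"wx":0,"wy":0,"wz":0,"jaw":8.7},{"dx":0,"dy":0,"dz":0,"wx":0,"wy":0,"wz":0,"jaw":8.7},{"dx":0,"dy":0,"dz":0,"wx":0,"wy":0,"wz":0,"jaw":8.7}]'
python3 - <<'E'
from h import *
snap('wrist','w4')
E
```

```text
time_s: 12.75
tool_pos: [0.5695, 0.0548, 0.0483]
eef_rot: [1.0, 0.019, 0.001, 0.0]
force: [0.3, -1.1, 3.7]
finger_gap: 0.996
time_s: 13.95
tool_pos: [0.5422, 0.0537, 0.0482]
eef_rot: [1.0, 0.019, 0.001, 0.0]
force: [-0.6, 1.1, 5.9]
finger_gap: 1.0
time_s: 14.65
tool_pos: [0.5555, 0.0544, 0.1763]
eef_rot: [1.0, 0.019, -0.001, -0.0]
force: [-1.0, 0.3, -0.3]
finger_gap: 0.997
```

View pics/w4.png

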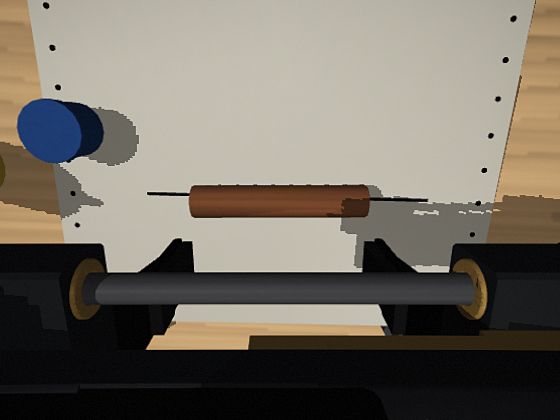

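The bar is at (190–370, 185–217) and the line is at (148,193)–(427,200), showing past both ends. I'll measure from here and also from the top camera after moving clear.

```bash
python3 - <<'E'
from h import *
meas('w4',[(190,185.5),(190,217),(369,185.5),(369,217)],[(148,193),(427,200.3)])
E
python3 -m jog '[{"dx":-3,"dy":3,"dz":-4,"wx":0,"wy":0,"wz":0,"jaw":8.7},{"dx":-3,"dy":4,"dz":0,"wx":0,"wy":0,"wz":0,"jaw":8.7},{"dx":-3,"dy":4,"dz":0,"wx":0,"wy":0,"wz":0,"jaw":8.7},{"dx":-3,"dy":4,"dz":0,"wx":0,"wy":0,"wz":0,"jaw":8.7},{"dx":0,"dy":4.5,"dz":0,"wx":0,"wy":0,"wz":0,"jaw":8.7},{"dx":0,"dy":4.5,"dz":0,"wx":0,"wy":0,"wz":0,"jaw":8.7},{"dx":0,"dy":4.5,"dz":0,"wx":0,"wy":0,"wz":0,"jaw":8.7},{"dx":0,"dy":4.5,"dz":0,"wx":0,"wy":0,"wz":0,"jaw":8.7},{"dx":0,"dy":0,"dz":0,"wx":0,"wy":0,"wz":0,"jaw":8.7},{"dx":0,"dy":0,"dz":0,"wx":0,"wy":0,"wz":0,"jaw":8.7}]'
python3 - <<'E'
from h import *
snap('top','top4')
im=cv2.imread('pics/top4.png')[150:240,180:345]
cv2.imwrite('pics/c4.png',cv2.resize(im,None,fx=4.8,fy=4.8,interpolation=cv2.INTER_CUBIC))
E
```

```text
rod L [0.545  0.1354 0.033 ] R [ 0.5515 -0.0298  0.033 ] line [0.5478 0.1793 0.018 ] [ 0.5512 -0.0897  0.018 ] len 0.1653 0.2691
x off mm -3.3
x off mm 1.1
y off mm 8.0
time_s: 15.7
tool_pos: [0.4524, -0.2754, 0.2099]
eef_rot: [1.0, 0.018, -0.002, -0.002]
force: [0.4, 1.3, -0.9]
finger_gap: 1.001
```

View pics/c4.png

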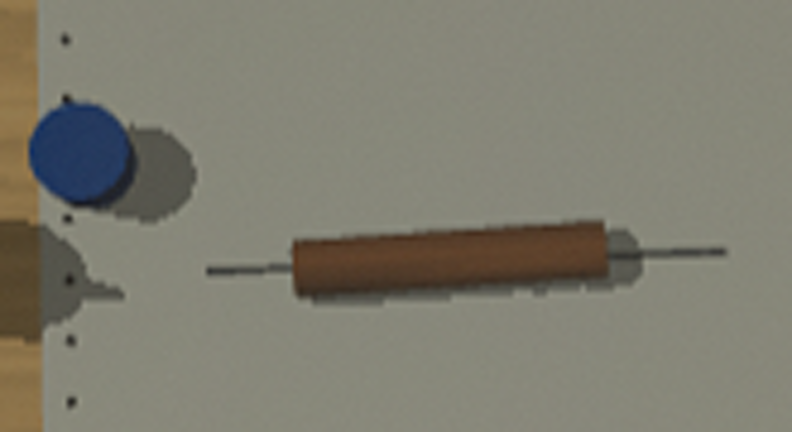

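The crop shows the line emerging from the middle of both ends of the bar, with the tin unmoved. I'll cross-check from the top camera and hand in.

```bash
python3 - <<'E'
from h import *
g=lambda a,b:(180+(a+.5)/4.8-.5,150+(b+.5)/4.8-.5)
meas('top4',[g(293,242),g(296,297),g(604,222),g(607,276)],[g(207,271),g(727,251)])
state(); env.hand_in()
E
```

```text
rod L [0.5453 0.1319 0.033 ] R [ 0.5519 -0.0278  0.033 ] line [0.5478 0.1785 0.018 ] [ 0.5516 -0.0919  0.018 ] len 0.1599 0.2704
x off mm -3.2
x off mm 1.3
y off mm 8.8
{'time_s': 15.75, 'tool_pos': [0.4527, -0.2746, 0.2102], 'eef_rot': [0.9998, 0.019, -0.0013, -0.0014], 'force': [-0.2533, 0.2202, 0.6358], 'finger_gap': 1.0032, 'joints': [-0.6945, 0.0037, 1.7856, 0.0004, 1.3561, 0.8383]}
the job is handed in; nothing more can be done
```

The bar now lies along the pencil line and the job is handed in, at 15.75 s. I rolled it about 57 mm with four slow strokes of the open fingertips on its top, pressing at 4–6 N rather than the 3 N suggested. I did not measure the roll angle directly. The holes on its top turned out of view, and the distance travelled implies about 215 degrees.

**Final position:** the top and wrist cameras agree to within 1 mm.

| Check | Measured | Limit |
|---|---|---|
| rod_left end from the line | −3 mm | ±10 mm |
| rod_right end from the line | +1 mm | ±10 mm |
| Centre along the line | about 8–9 mm | ±52 mm |

- **Line:** it shows past both ends of the bar. I left the bar's slight tilt of about 1.6 degrees to the line uncorrected.
- **Other objects:** the arm is clear and touching nothing. The tin has not moved. I did not measure the glue bottle or the tape measure again, but the arm stayed clear of them.
- **Failed along the way:** the first two move commands were refused because every row needs all seven numbers. Nothing had moved by then.

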